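Hang the spare objective in the accessory cabinet

ROBOT

A 7-joint arm with a two-finger parallel gripper is mounted at the origin on the work surface. World frame = base frame: x ahead of the robot, y to its left, z up, the work surface at z = 0. Lengths are in m, angles in rad, forces in N, time in s.
With the tool pointing down it reaches from about 0.425 to 0.875 m from the base axis. Payload 4.7 kg.
Tool frame: the origin (TCP) lies where the fingers leave the gripper's body, on its centre line; the fingertips stand 70 mm ahead of it and the grasp point (between the pads) lies 51 mm ahead of it; z points along the fingers, y is the line along which they close (so a half turn about z gives the same grasp; the last joint's range is limited). The gripper opens to 87 mm and grips with 3 to 60 N. Pads are 19 mm wide; open, the fingers measure 117 mm over their backs; the gripper's body (75 mm by 190 mm) begins 51 mm behind the grasp point.
Start: joints at [-1.301, 0.321, -0.07, 1.45, 0.023, 1.371, -0.057], TCP at [0.164, 0.629, 0.292] pointing down, gripper open.
Joint ranges: [-2.86, 2.86], [-0.3, 2.09], [-1.38, 1.24], [0.06, 2.45], [-1.56, 4.7], [0.09, 2.05], [-2.69, 2.69]. Speed limits (rad/s): [2.57, 2.57, 3.14, 3.14, 3.14, 3.14, 3.14].

INTERFACE

Orientations are given as a rotation vector (axis times angle).
In Python, from bench import get_state, get_image, get_calibration, close_job gives the robot as it stands.
- The arm moves only by the tool send_rows, never from a script. Its argument "rows" is a list of rows, each an object of numbers: "hand": the finger opening in mm, from 0 to 87; "x", "y", "z": the shift along the world's x, y, z in mm; "roll": the turn about the world's z in degrees. A call has 1 to 10 rows; each row shifts and turns the commanded pose from where the row before left it; what a row does not reach is not made up. A row lasts 1/10 s, in which the tool goes at most 50 mm and 8.59 degrees, less where a joint would pass 70% of its speed; a pose out of reach is approached as far as the arm can. A call is refused whole if a number of a shift passes 50 or a number of a turn 8.59, either way. A call with a gripper value outside its range is refused whole. The fingers move at their own pace and stop on an object; "force" is the grip in N (left out, the last holds). Time passes only in rows, so rows that do not move let the fingers close. It gives the time, the measured TCP pose, the force, the opening and the grip force at its end, in the units of the state.
- get_state(): the state, without advancing time (a new reading comes with each control period).
- get_image(name): name is "scene" or "side" or "wrist"; returns the picture (420x560x3 uint8, blue, green, red); there is no depth.
- get_calibration(name): a dict with "mtx" (3x3 intrinsics, pixels), "world_from_camera" (4x4, takes a point from camera to world coordinates). Camera axes: x right, y down, z forward; pixel columns grow to the right and rows downward; lengths in m; the calibration is good to about 2 mm. A picture is of the moment at which its call begins: read the wrist's pose just before it. get_calibration takes no time and is no camera call; for the wrist camera it gives the pose at the moment of the call.
- close_job(): hands the job in; it is judged then, once.
The state is a dict: "time": time; "joint_positions": joint angles; "qd": joint speeds; "joint_torque": joint torques, N m; "position": TCP position; "tool_rot": TCP orientation; "ft_force": force on the tool from outside, world axes, zero at the start; "torque": the same for the moment, N m; "grip_width": opening from 0.0 (shut) to 1.0 (fully open); "grip_force": force on a finger pad.
Only numpy, scipy, OpenCV 4.12 (cv2) and the standard library are available. Lean on these libraries where they do the work, as an engineer would, in place of code of your own. Each camera call takes 0.05 s, during which the arm holds its last target. There are 200 camera calls.

TASK

Pass the spare microscope objective, held by the orange grip of its carrier, through the slot in the top of the accessory cabinet without touching the blue frame, and hang it on the yellow hook bar inside, with the carrier's arm dropped fully home into the bar's notch, which has to be found by feel; then let go and withdraw. The optics are delicate: never press the carrier on the bar or cabinet with more than 10 newtons. Leave the dropper bottle, the slide box and the ruler where they are.

Things in the scene. Friction and masses are not known exactly. Their poses are not given: they have to be found in the camera images.
- carrier: Microscope objective in a C-shaped steel hanging carrier, 0.13-0.21 kg, standing on the bench; origin = centre of underside, z up. In mm: black foot (diameter 30, z 0-5), barrel (diameter 24, z 5-40), then the C, 12 wide in y: lower arm z 40-46, stem x -17 to -11, upper arm x -17 to 14, z 80-94, with a lip x 10-14 hanging down to z 74. C open to +x: mouth z 46-74, inside x -11 to 10, z 46-80.
- grip (a point): Point on the carrier's axis, 114 mm above its origin, axes as the carrier's: inside the orange grip block, 24 mm in x, 12 mm in y (pinch it along y), reaching from 94 to 130 mm above the origin. Keep fingertips 94 mm or more above the origin, so that they clear the bar when the arm is in the notch.
- seat (a point): Point on the carrier: centre of the flat underside of the upper arm, 80 mm above the carrier's origin. This rests on the bar; sliding along it meets a friction of about 0.5 to 0.7 times the load.
- cabinet: White cabinet fixed on the bench, 160 mm in x, 250 mm in y, 160 mm high with its blue top; turned by up to 0.25 rad. Origin = centre of its underside. Floor 10 mm thick; both y walls and the -x wall 8 mm thick; the +x side is open but for a dark strip 20 mm high, z 50 to 70 mm, which carries the bar's brackets.
- frame: Blue frame that forms the cabinet's whole top, z 148 to 160 mm above the bench; not to be touched. Origin = centre of its slot at mid-thickness (154 mm above the bench), axes as the cabinet's. The slot is 80 mm in x and 190 mm in y.
- bar_mid (a point): Fixed cabinet point, cabinet axes, 14 mm in +x from the cabinet's origin, 110 mm above the bench: mid-run of the yellow hook bar, at its unloaded top edge. The bar runs along y, 5 mm thick in x, 14 mm tall, at least 58 mm to both sides; free space below. End brackets go to +x, 50 mm or more from here in y. It is sprung: yields down 1 mm per 1.2 N, 8 mm at most; rigid sideways.
- bar_zone (a point): Same point and axes as bar_mid, about the notch: the bar's top edge has ONE square notch, 15 mm wide in y, 7 mm deep, centred anywhere from -28 to +28 mm in y from here, not measured: feel for it. With the arm resting on the bar beside the notch, the carrier's weight alone sags the bar 1 to 2 mm; slid over the notch under light load, the bar springs up around the arm and the notch wall stops it.
- way_in (a point): Fixed cabinet point, cabinet axes, 23 mm in -x from bar_mid, at the same height: the way down past the bar. Lower the carrier here, its C open to the cabinet's +x, foot through the slot and past the bar's -x side, until the bar is level with the C's mouth (seat about 11 mm above the bar's top); then move it 23 mm in +x, so that the C surrounds the bar, and lower the arm on to the bar.
- dropper: Amber dropper bottle, 32 mm diameter, 80 mm tall, loose; origin = centre of underside. Bystander.
- slidebox: Orange box of slides, 40 x 80 x 30 mm, loose; origin = centre of underside. Bystander.
- ruler: Clear plastic ruler, 300 x 32 x 5 mm, lying loose on the bench; origin = centre of underside. Bystander.

How it is judged:
At the end, for the whole second after the job is handed in: The carrier hangs released, at most swaying a little (under 120 mm/s), with its upper arm home in the bar's notch: seat 6 to 12 mm below bar_mid (beside the notch it would be 1 to 2 mm), within 14 mm of it in the cabinet's x and 34 mm in its y, carrier within 0.3 rad of upright (z of seat in the frame of bar_mid between -0.012 and -0.006 m and x of seat in the frame of bar_mid between -0.014 and 0.014 m and y of seat in the frame of bar_mid between -0.034 and 0.034 m and angle between carrier's own z axis and vertical below 0.3 rad and linear speed of carrier below 0.12 m/s); the robot touches nothing.
It fails at once if the blue frame is touched (over 1 N) by the carrier or the robot (contact force between frame and anything else above 1 N).
It fails at once if the carrier is pressed on the hook bar or cabinet with more than 10 N (contact force between carrier and cabinet above 10 N).
It fails at once if the dropper bottle is moved by more than 15 mm (distance of dropper from where it was at the start of the episode above 0.015 m).
It fails at once if the slide box is moved by more than 15 mm (distance of slidebox from where it was at the start of the episode above 0.015 m).
It fails at once if the ruler is moved by more than 15 mm (distance of ruler from where it was at the start of the episode above 0.015 m).
It also fails if it takes over 64 s, if anything falls off the work surface, if the arm or the gripper's body presses on something with over 40 N, if the wrist force passes 120 N, or if a joint passes its speed limit or range.

## Working session

There is one attempt and no reset: what is moved stays moved. The work goes in short steps, Python scripts to look and compute and a tool call to move; the robot and the scene stay as the last step left them, time stands still between calls to the robot, and variables do not carry over. Pictures are saved under pics/ and viewed, at most 10 in all, crops included, and the job is handed in when it is done.

Besides the shell and the picture viewer there is one more tool, called after ">>>" as name(argument=value, ...), one argument or row to a line, values as JSON. send_rows: Moves the arm, as the interface text tells. Its arguments: {"type":"object","properties":{"rows":{"type":"array","items":{"type":"object","properties":{"hand":{"type":"number"},"x":{"type":"number"},"y":{"type":"number"},"z":{"type":"number"},"roll":{"type":"number"}}}},"force":{"type":"number"}},"required":["rows"]}

```bash
mkdir -p pics
python3 - <<'E'
from bench import *
import cv2,numpy as np
s=get_state();print({k:np.round(v,3) for k,v in s.items()})
a=get_image("scene");b=get_image("side")
cv2.imwrite("pics/scene.png",a);cv2.imwrite("pics/side.png",b)
for n in("scene","side","wrist"):
  c=get_calibration(n);print(n,np.round(c["mtx"],1).tolist(),np.round(c["world_from_camera"],3).tolist())
E
```

```text
{'time': np.float64(0.0), 'joint_positions': array([-1.301,  0.322, -0.07 ,  1.452,  0.023,  1.371, -0.057]), 'qd': array([-0.001,  0.002,  0.   ,  0.001, -0.   , -0.001, -0.   ]), 'joint_torque': array([-1.0000e-03, -4.9129e+01, -4.0400e-01, -3.1253e+01, -6.4000e-02,
        4.4000e-02,  0.0000e+00]), 'position': array([0.164, 0.628, 0.291]), 'tool_rot': array([-4.010e-01, -3.116e+00,  3.000e-03]), 'ft_force': array([-0.02 ,  0.84 ,  0.419]), 'torque': array([0.007, 0.032, 0.004]), 'grip_force': np.float64(0.0), 'grip_width': np.float64(1.005)}
scene [[519.2, 0.0, 274.8], [0.0, 519.2, 204.2], [0.0, 0.0, 1.0]] [[0.583, 0.578, -0.57, 1.026], [0.812, -0.415, 0.41, -0.412], [0.0, -0.702, -0.712, 0.77], [0.0, 0.0, 0.0, 1.0]]
side [[390.1, 0.0, 274.1], [0.0, 390.1, 203.0], [0.0, 0.0, 1.0]] [[0.95, -0.226, 0.215, 0.303], [-0.312, -0.683, 0.66, -0.63], [-0.003, -0.694, -0.72, 0.773], [0.0, 0.0, 0.0, 1.0]]
wrist [[366.6, 0.0, 280.9], [0.0, 366.6, 210.5], [0.0, 0.0, 1.0]] [[0.253, 0.925, 0.282, 0.087], [0.967, -0.242, -0.075, 0.648], [-0.002, 0.292, -0.957, 0.383], [0.0, 0.0, 0.0, 1.0]]
```

View pics/scene.png

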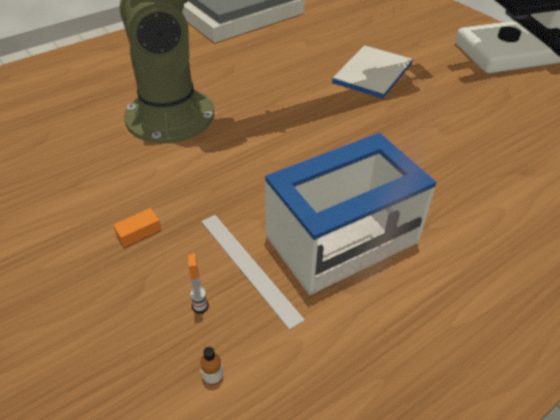

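View pics/side.png

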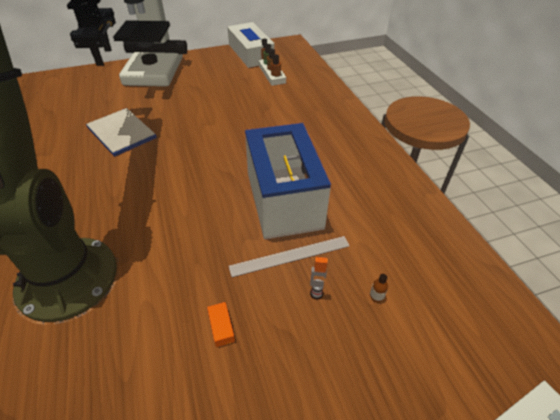

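The scene view shows the grip at about (193,266), the foot at (199,305) and the blue frame around (350,180). The side view shows the grip at (321,265), the frame around (285,157) and the yellow bar near (290,165). Next I'll measure them.

```bash
cat > h.py <<'E'
from bench import *
import cv2,numpy as np
def ray(cal,p):
    T=np.array(cal["world_from_camera"]);d=np.linalg.inv(cal["mtx"])@[p[0],p[1],1]
    return T[:3,3],T[:3,:3]@d
def plane(cal,p,z):
    o,d=ray(cal,p);return o+d*(z-o[2])/d[2]
def tri(rs):
    A=[];b=[]
    for o,d in rs:
        d=d/np.linalg.norm(d);P=np.eye(3)-np.outer(d,d);A.append(P);b.append(P@o)
    return np.linalg.lstsq(np.vstack(A),np.hstack(b),rcond=None)[0]
def mask(im,lo,hi):
    return cv2.inRange(cv2.cvtColor(im,cv2.COLOR_BGR2HSV),np.array(lo),np.array(hi))
def biggest(m):
    return sorted(cv2.findContours(m,cv2.RETR_EXTERNAL,cv2.CHAIN_APPROX_NONE)[0],key=cv2.contourArea)[::-1]
E
python3 - <<'E'
from h import *
rs=[]
for n,f in(("scene","scene"),("side","side")):
    im=cv2.imread(f"pics/{f}.png");c=get_calibration(n)
    m=mask(im,(105,150,60),(125,255,255))
    cn=biggest(m)[0]
    pts=np.array([plane(c,p,.16)[:2] for p in cn[:,0]],np.float32)
    r=cv2.minAreaRect(pts);print(n,"frame",r, cv2.boxPoints(r).round(3).tolist())
    # slot hole
    cs,h=cv2.findContours(m,cv2.RETR_CCOMP,cv2.CHAIN_APPROX_NONE)
    hol=max([k for k,hh in zip(cs,h[0]) if hh[3]>=0],key=cv2.contourArea)
    r=cv2.minAreaRect(np.array([plane(c,p,.16)[:2] for p in hol[:,0]],np.float32));print(" hole@.16",r)
    o=mask(im,(5,200,150),(18,255,255))
    for k in biggest(o)[:4]:
        if cv2.contourArea(k)>20:
            M=cv2.moments(k);p=(M["m10"]/M["m00"],M["m01"]/M["m00"]);q=plane(c,p,.114);print(" orange",cv2.contourArea(k),np.round(p,1),q.round(3),plane(c,p,.03).round(3))
g=tri([ray(get_calibration("scene"),(193.3,266)),ray(get_calibration("side"),(321,265))]);print(g)
E
```

```text
scene frame ((0.5656392574310303, 0.07842622697353363), (0.2493540495634079, 0.16091474890708923), 83.76922607421875) [[0.47200000286102295, -0.03700000047683716], [0.6320000290870667, -0.05400000140070915], [0.6589999794960022, 0.1940000057220459], [0.49900001287460327, 0.210999995470047]]
 hole@.16 ((0.5468825697898865, 0.19872242212295532), (0.0036504522431641817, 0.01172603014856577), 45.22885513305664)
 orange 245.0 [140.7 232.4] [ 0.423 -0.256  0.114] [ 0.345 -0.236  0.03 ]
 orange 36.0 [193.3 271.5] [ 0.546 -0.225  0.114] [ 0.485 -0.201  0.03 ]
side frame ((0.560426652431488, 0.0796499028801918), (0.24489812552928925, 0.15563879907131195), 84.08778381347656) [[0.4699999988079071, -0.03400000184774399], [0.625, -0.05000000074505806], [0.6499999761581421, 0.19300000369548798], [0.4959999918937683, 0.20900000631809235]]
 hole@.16 ((0.5613638162612915, 0.08419524133205414), (0.20760633051395416, 0.09019497781991959), 83.44197082519531)
 orange 690.0 [219.7 321.3] [ 0.313 -0.278  0.114] [ 0.314 -0.233  0.03 ]
 orange 57.0 [320.9 259.6] [ 0.541 -0.209  0.114] [ 0.571 -0.156  0.03 ]
[ 0.53615329 -0.21995438  0.11249199]
```

>>> send_rows(
  rows=[
    {"x": 42, "y": -18},
    {"x": 42, "y": -18},
    {"x": 42, "y": -18},
    {"x": 42, "y": -18},
    {"x": 42, "y": -18},
    {"x": 42, "y": -18},
    {"x": 42, "y": -18},
    {"x": 42, "y": -18},
    {"x": 10, "y": -48},
    {"x": 10, "y": -48},
  ],
)

```text
schema error: expected keys hand, x, y, z, roll
```

>>> send_rows(
  rows=[
    {"x": 4, "y": -48, "z": 10},
    {"x": 4, "y": -48, "z": 10},
    {"x": 4, "y": -48, "z": 10},
    {"x": 4, "y": -48, "z": 10},
    {"x": 4, "y": -48, "z": 10},
    {"x": 4, "y": -40},
    {"x": 4, "y": -20},
    {"x": 0},
  ],
)

```text
schema error: expected keys hand, x, y, z, roll
```

Run:
```python
from h import *
import pickle
s=get_state();print(s["time"],s["position"],s["tool_rot"],s["joint_positions"].round(2) if hasattr(s["joint_positions"],'round') else s["joint_positions"])
c=get_calibration("wrist");a=get_image("wrist");cv2.imwrite("pics/w1.png",a);pickle.dump(c,open("w1.pkl","wb"))
```

```text
0.1 [0.16439784 0.62848143 0.29126622] [-4.00656581e-01 -3.11578927e+00  2.68459003e-03] [-1.3   0.32 -0.07  1.45  0.02  1.37 -0.06]
```

View pics/w1.png

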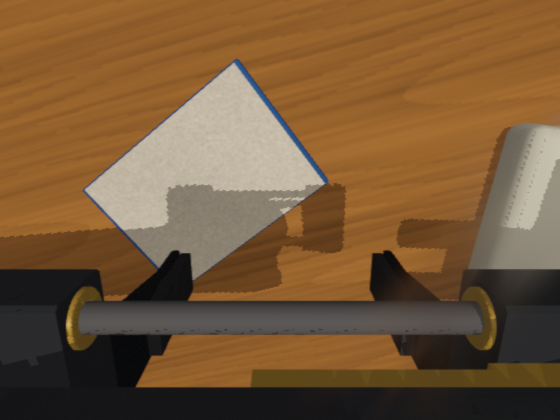

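The moves were refused because every key is required. The picture only shows the notepad at the start pose, with the fingertips near (180,260) and (385,260).

>>> send_rows(
  rows=[
    {"hand": 87, "x": 42, "y": -18, "z": 0, "roll": 0},
    {"hand": 87, "x": 42, "y": -18, "z": 0, "roll": 0},
    {"hand": 87, "x": 42, "y": -18, "z": 0, "roll": 0},
    {"hand": 87, "x": 42, "y": -18, "z": 0, "roll": 0},
    {"hand": 87, "x": 42, "y": -18, "z": 0, "roll": 0},
    {"hand": 87, "x": 42, "y": -18, "z": 0, "roll": 0},
    {"hand": 87, "x": 42, "y": -18, "z": 0, "roll": 0},
    {"hand": 87, "x": 42, "y": -18, "z": 0, "roll": 0},
    {"hand": 87, "x": 10, "y": -48, "z": 0, "roll": 0},
    {"hand": 87, "x": 10, "y": -48, "z": 0, "roll": 0},
  ],
)

```text
time: 1.15
position: [0.5215, 0.3872, 0.2902]
tool_rot: [-0.401, -3.114, 0.004]
ft_force: [0.8, -0.0, 1.2]
grip_width: 1.0
grip_force: 0.0
```

>>> send_rows(
  rows=[
    {"hand": 87, "x": 4, "y": -48, "z": 10, "roll": 2},
    {"hand": 87, "x": 4, "y": -48, "z": 10, "roll": 2},
    {"hand": 87, "x": 4, "y": -48, "z": 10, "roll": 2},
    {"hand": 87, "x": 4, "y": -48, "z": 10, "roll": 2},
    {"hand": 87, "x": 4, "y": -48, "z": 10, "roll": 0},
    {"hand": 87, "x": 0, "y": -40, "z": 0, "roll": 0},
    {"hand": 87, "x": 0, "y": -20, "z": 0, "roll": 0},
    {"hand": 87, "x": 0, "y": 0, "z": 0, "roll": 0},
  ],
)

```text
time: 1.95
position: [0.5407, 0.0844, 0.3426]
tool_rot: [0.193, 3.135, -0.001]
ft_force: [-0.2, -0.4, 0.4]
grip_width: 0.997
grip_force: 0.0
```

Run:
```python
from h import *
import pickle
s=get_state();print(s["time"],s["position"],s["tool_rot"],np.round(s["joint_positions"],2),np.abs(s["qd"]).max())
c=get_calibration("wrist");a=get_image("wrist");cv2.imwrite("pics/w2.png",a);pickle.dump(c,open("w2.pkl","wb"))
```

```text
1.95 [0.54065119 0.084383   0.34256553] [ 1.93280661e-01  3.13505934e+00 -1.38027125e-03] [-0.49  0.08  0.3   1.64 -0.02  1.42  1.26] 0.06531951030362775
```

View pics/w2.png

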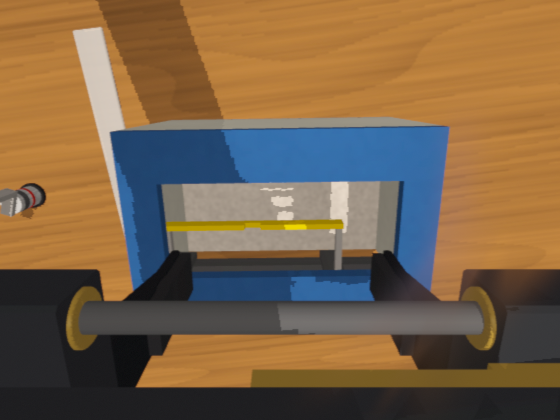

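The wrist view shows the blue frame (outer corners near (115,130) and (445,127)), the slot's upper edge at row 182, and the yellow bar from (167,226) to (342,226). A faint kink at columns 245-260 may be the notch. The carrier sits at the left edge, at (30,197).

Run:
```python
from h import *
import pickle
c=pickle.load(open("w2.pkl","rb"));im=cv2.imread("pics/w2.png")
m=mask(im,(105,150,60),(125,255,255))
# frame top edges: scan columns for outer upper edge and slot upper edge; rows for left/right
def pl(px,py,z=.16): return plane(c,(px,py),z)
cols=range(180,400,10)
top=[np.flatnonzero(m[:,x])[0] for x in cols]
inn=[ (lambda r:r[np.argmax(np.diff(r)>5)]+1)(np.flatnonzero(m[:,x])) for x in cols]
print("outer",top,"inner",inn)
P=np.array([pl(x,y-.5)[:2] for x,y in zip(cols,inn)]);k=np.polyfit(P[:,1],P[:,0],1);print("slot -x edge x=%.4f*y+%.4f"%tuple(k),"yaw",-np.arctan(k[0]))
yaw=-np.arctan(k[0]);ex=np.array([np.cos(yaw),np.sin(yaw)]);ey=np.array([-ex[1],ex[0]])
print("slot -x edge e.x",P@ex)
for y in(140,160,175,200,220,240):
    r=np.flatnonzero(m[y]);d=np.diff(r);i=np.argmax(d) if d.max()>5 else None
    L=[r[0]-.5,r[-1]+.5]+([r[i]+.5,r[i+1]-.5] if i is not None else [])
    print(y,L,[round(float(pl(x,y)[:2]@ey),4) for x in L])
for nm,q in(("outer -x",(280,top[10]-.5)),):print(nm,pl(*q)[:2]@ex)
ym=mask(im,(20,120,100),(35,255,255));ym[:190]=0;ym[260:]=0
for x in range(164,348,4):
    r=np.flatnonzero(ym[:,x])
    if len(r):
        q=plane(c,(x,r[0]-.5),.11)[:2];q2=plane(c,(x,r[-1]+.5),.11)[:2];print(x,r[0],r[-1],"y %.1f x %.1f %.1f"%(1e3*q@ey,1e3*q@ex,1e3*q2@ex))
print("est centre e:",np.array([.5635,.079])@ex,np.array([.5635,.079])@ey,ex,ey)
cv2.imwrite("pics/bar.png",cv2.resize(im[205:285,155:355],None,fx=4,fy=4,interpolation=cv2.INTER_CUBIC))
```

```text
outer [np.int64(131), np.int64(131), np.int64(130), np.int64(130), np.int64(130), np.int64(130), np.int64(130), np.int64(129), np.int64(129), np.int64(129), np.int64(129), np.int64(129), np.int64(129), np.int64(129), np.int64(128), np.int64(128), np.int64(128), np.int64(128), np.int64(128), np.int64(128), np.int64(128), np.int64(127)] inner [np.int64(132), np.int64(183), np.int64(183), np.int64(183), np.int64(182), np.int64(182), np.int64(182), np.int64(182), np.int64(182), np.int64(182), np.int64(182), np.int64(182), np.int64(182), np.int64(181), np.int64(181), np.int64(181), np.int64(181), np.int64(181), np.int64(181), np.int64(181), np.int64(129), np.int64(128)]
slot -x edge x=0.0477*y+0.5124 yaw -0.047697628544284366
slot -x edge e.x [0.47405904 0.51259593 0.51317574 0.51375552 0.51355893 0.51413821
 0.51471746 0.51529668 0.51587588 0.51645506 0.51703421 0.51761333
 0.51819242 0.51799233 0.51857092 0.51914948 0.51972802 0.52030654
 0.52088502 0.52146349 0.48304126 0.48287759]
140 [np.float64(111.5), np.float64(445.5)] [-0.0118, 0.2346]
160 [np.float64(114.5), np.float64(442.5)] [
[... 1317 characters left out ...]
 99.0 x 563.6 573.4
276 220 229 y 102.7 x 563.8 573.7
280 220 229 y 106.4 x 564.1 574.0
284 220 229 y 110.1 x 564.4 574.3
288 220 229 y 113.8 x 564.7 574.6
292 220 229 y 117.6 x 565.0 574.9
296 220 229 y 121.3 x 565.3 575.1
300 220 229 y 125.0 x 565.5 575.4
304 220 229 y 128.7 x 565.8 575.7
308 220 229 y 132.4 x 566.1 576.0
312 220 229 y 136.2 x 566.4 576.3
316 220 229 y 139.9 x 566.7 576.6
320 219 228 y 143.7 x 566.0 575.8
324 219 228 y 147.4 x 566.2 576.1
328 219 228 y 151.1 x 566.5 576.4
332 220 228 y 154.8 x 567.8 576.7
336 219 228 y 158.5 x 567.1 577.0
340 220 228 y 162.2 x 568.4 577.3
est centre e: 0.5590924382653588 0.10577757548032592 [ 0.99886268 -0.04767954] [0.04767954 0.99886268]
```

View pics/bar.png

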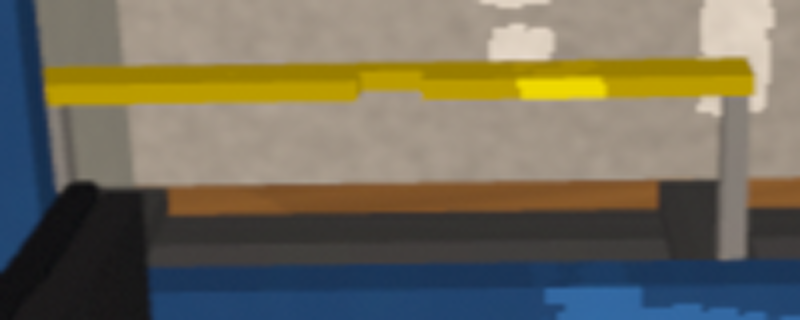

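The crop shows the bar's top face missing between columns 245 and 260.7, so that is where the notch is. The earlier yaw fit included outliers, so I'll redo it without them.

Run:
```python
from h import *
import pickle
c=pickle.load(open("w2.pkl","rb"));im=cv2.imread("pics/w2.png")
m=mask(im,(105,150,60),(125,255,255))
def fit(pts,z):
    P=np.array([plane(c,p,z)[:2] for p in pts]);k=np.polyfit(P[:,1],P[:,0],1);return -np.arctan(k[0]),P
cols=range(190,370,3);inn=[(x,(lambda r:r[np.argmax(np.diff(r)>5)]+.5)(np.flatnonzero(m[:,x]))) for x in cols]
out=[(x,np.flatnonzero(m[:,x])[0]-.5) for x in range(130,430,3)]
ym=mask(im,(20,120,100),(35,255,255));ym[:190]=0;ym[260:]=0
bot=[(x,np.flatnonzero(ym[:,x])[-1]+.5) for x in list(range(172,240,2))+list(range(266,340,2))]
yi,Pi=fit(inn,.16);yo,Po=fit(out,.16);yb,Pb=fit(bot,.11);print("yaws",yi,yo,yb)
yaw=np.mean([yi,yo,yb,-.108]);ex=np.array([np.cos(yaw),np.sin(yaw)]);ey=np.array([-ex[1],ex[0]])
print("yaw",yaw,"cab x from outer",(Po@ex).mean()+.08,"from slot edge (if slot centred)",(Pi@ex).mean()+.04,"from bar",(Pb@ex).mean()-.0025-.014)
for y in(160,200,220,240):
    r=np.flatnonzero(m[y]);d=np.diff(r);L=[r[0]-.5,r[-1]+.5]
    if d.max()>5:i=np.argmax(d);L+=[r[i]+.5,r[i+1]-.5]
    v=[plane(c,(x,y),.16)[:2]@ey for x in L];print(np.round(v,4),"mid",np.mean(v[:2]),np.mean(v[2:]))
for x in(167,342):print("bar end",plane(c,(x,229),.11)[:2]@ey)
n=[plane(c,(x,229),.11)[:2]@ey for x in(245,260.7)];n2=[plane(c,(x,227.5),.103)[:2]@ey for x in(245,260.7)];print("notch",n,n2)
print("scene/side centres",[(np.array(q)@ex,np.array(q)@ey) for q in((.5656,.0784),(.5604,.0797))],ex)
```

```text
yaws -0.11141478861368281 -0.10825626663428968 -0.10979927995780048
yaw -0.10936758380144324 cab x from outer 0.549638181450775 from slot edge (if slot centred) 0.549088376620679 from bar 0.5499016541129281
[0.0177 0.2642] mid 0.14091450060912655 nan
[0.0177 0.2631 0.0496 0.2336] mid 0.14040940623260242 0.14159314269919807
[0.0178 0.2609 0.0494 0.2333] mid 0.13935532232352588 0.1413472258323553
[0.0178 0.2595 0.05   0.2338] mid 0.13866636506912036 0.14189575716406244
bar end 0.03455962080107768
bar end 0.1991132044300723
notch [np.float64(0.10792004376732621), np.float64(0.12268296363796043)] [np.float64(0.10721590659769367), np.float64(0.12227805363157651)]
scene/side centres [(np.float64(0.5536633883818316), np.float64(0.13966664729114495)), (np.float64(0.5483525621025871), np.float64(0.14039130185139104))] [ 0.99402532 -0.10914968]
  return _methods._mean(a, axis=axis, dtype=dtype,
  ret = ret.dtype.type(ret / rcount)
```

>>> send_rows(
  rows=[
    {"hand": 87, "x": 0, "y": -48, "z": 0, "roll": 0},
    {"hand": 87, "x": 0, "y": -48, "z": 0, "roll": 0},
    {"hand": 87, "x": 0, "y": -48, "z": -10, "roll": 0},
    {"hand": 87, "x": 0, "y": -48, "z": -10, "roll": 0},
    {"hand": 87, "x": 0, "y": -48, "z": -10, "roll": 0},
    {"hand": 87, "x": -2, "y": -42, "z": -10, "roll": 0},
    {"hand": 87, "x": -2, "y": -22, "z": -10, "roll": 0},
    {"hand": 87, "x": 0, "y": 0, "z": 0, "roll": 0},
    {"hand": 87, "x": 0, "y": 0, "z": 0, "roll": 0},
  ],
)

```text
time: 2.9
position: [0.5373, -0.213, 0.2917]
tool_rot: [-0.179, -3.136, -0.002]
ft_force: [-0.1, 0.6, -0.1]
grip_width: 1.0
grip_force: 0.0
```

Run:
```python
from h import *
import pickle
s=get_state();print(s["time"],s["position"],s["tool_rot"],s["ft_force"])
c=get_calibration("wrist");a=get_image("wrist");cv2.imwrite("pics/w3.png",a);pickle.dump(c,open("w3.pkl","wb"))
for k in biggest(mask(a,(3,180,100),(18,255,255)))[:5]:
    if cv2.contourArea(k)>30:
        print(cv2.contourArea(k),cv2.minAreaRect(k))
```

```text
2.9 [ 0.53733581 -0.21302002  0.29166538] [-1.79162974e-01 -3.13556118e+00 -2.12144576e-03] [-0.05090165  0.62350616 -0.11762859]
727.5 ((270.47760009765625, 208.07679748535156), (20.639999389648438, 43.79999542236328), 16.260204315185547)
161.5 ((241.5, 295.5), (9.0, 25.0), 90.0)
```

View pics/w3.png

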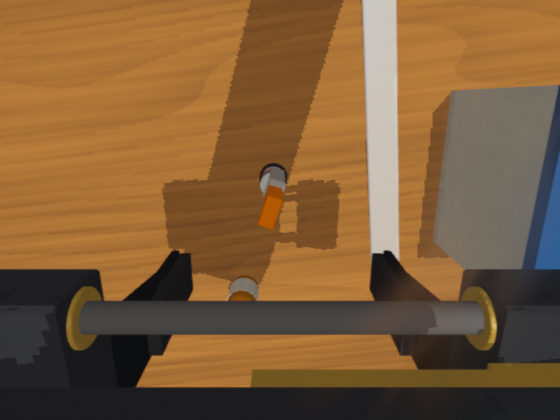

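The carrier's grip is at (270,208) with the foot at (272,175). The dropper is at (241,295) and the ruler to the right. I'll zoom in to get the yaw and the direction the C opens.

Run:
```python
from h import *
import pickle
im=cv2.imread("pics/w3.png");c=pickle.load(open("w3.pkl","rb"))
z=cv2.resize(im[155:240,225:325],None,fx=7,fy=7,interpolation=cv2.INTER_CUBIC);sc=cv2.imread("pics/scene.png")[245:320,170:225]
sc=cv2.resize(sc,None,fx=8,fy=8,interpolation=cv2.INTER_CUBIC)[:595]
cv2.imwrite("pics/z3.png",cv2.resize(np.hstack([z,sc]),None,fx=.7,fy=.7))
hsv=cv2.cvtColor(im,cv2.COLOR_BGR2HSV)
m=mask(im,(3,180,100),(18,255,255))[155:240,225:325]
v=hsv[155:240,225:325,2][m>0];print(np.histogram(v,12))
t,_=cv2.threshold(v.reshape(-1,1),0,255,cv2.THRESH_OTSU);print("otsu",t)
bm=((hsv[...,2]>t)&(mask(im,(3,180,100),(18,255,255))>0)).astype(np.uint8);bm[240:]=0
k=biggest(bm)[0]
P=np.array([plane(c,p,.13)[:2] for p in k[:,0]],np.float32)*1e3
r=cv2.minAreaRect(P);print(r,cv2.boxPoints(r).round(1).tolist())
```

```text
(array([ 26,  60, 189,  30,  33,  69, 106,  13,  24,  15,  32, 418]), array([110.        , 115.66666667, 121.33333333, 127.        ,
       132.66666667, 138.33333333, 144.        , 149.66666667,
       155.33333333, 161.        , 166.66666667, 172.33333333,
       178.        ]))
otsu 152.0
((535.2145385742188, -221.24327087402344), (11.51099681854248, 23.538347244262695), 64.95643615722656) [[522.0999755859375, -221.5], [543.4000244140625, -231.39999389648438], [548.2999877929688, -221.0], [527.0, -211.0]]
```

View pics/z3.png

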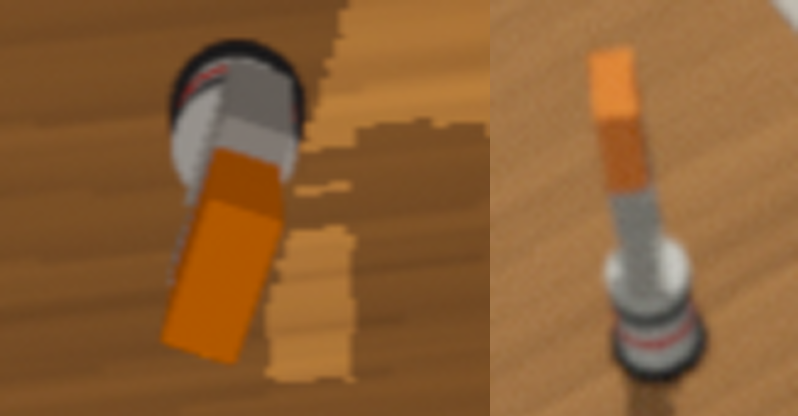

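The grip's top face fits at (535,-221) with yaw -24.9° and the stem on the -x side. The carrier's +x therefore points toward world +x. The roll needed before grasping is -18.4°.

>>> send_rows(
  rows=[
    {"hand": 60, "x": -2, "y": -8, "z": 0, "roll": -6.2},
    {"hand": 60, "x": 0, "y": 0, "z": 0, "roll": -6.2},
    {"hand": 60, "x": 0, "y": 0, "z": 0, "roll": -6},
    {"hand": 50, "x": 0, "y": 0, "z": -35, "roll": 0},
    {"hand": 50, "x": 0, "y": 0, "z": -30, "roll": 0},
    {"hand": 50, "x": 0, "y": 0, "z": -25, "roll": 0},
    {"hand": 50, "x": 0, "y": 0, "z": -20, "roll": 0},
    {"hand": 50, "x": 0, "y": 0, "z": -14, "roll": 0},
    {"hand": 50, "x": 0, "y": 0, "z": 0, "roll": 0},
    {"hand": 50, "x": 0, "y": 0, "z": 0, "roll": 0},
  ],
  force=25,
)

```text
time: 3.95
position: [0.5353, -0.2223, 0.169]
tool_rot: [0.679, 3.066, 0.0]
ft_force: [0.1, -0.8, 0.2]
grip_width: 0.577
grip_force: 0.0
```

>>> send_rows(
  rows=[
    {"hand": 0, "x": 0, "y": 0, "z": -1, "roll": 0},
    {"hand": 0, "x": 0, "y": 0, "z": 0, "roll": 0},
    {"hand": 0, "x": 0, "y": 0, "z": 0, "roll": 0},
    {"hand": 0, "x": 0, "y": 0, "z": 0, "roll": 0},
    {"hand": 0, "x": 0, "y": 0, "z": 0, "roll": 0},
    {"hand": 0, "x": 0, "y": 0, "z": 0, "roll": 0},
    {"hand": 0, "x": 0, "y": 0, "z": 0, "roll": 0},
    {"hand": 0, "x": 0, "y": 0, "z": 0, "roll": 0},
  ],
)

```text
time: 4.75
position: [0.5346, -0.223, 0.1673]
tool_rot: [0.681, 3.067, 0.001]
ft_force: [-0.9, 1.6, 0.7]
grip_width: 0.136
grip_force: 25.0
```

>>> send_rows(
  rows=[
    {"hand": 0, "x": 0, "y": 0, "z": 15, "roll": 0},
    {"hand": 0, "x": 0, "y": 0, "z": 35, "roll": 0},
    {"hand": 0, "x": 0, "y": 0, "z": 45, "roll": 0},
    {"hand": 0, "x": 0, "y": 0, "z": 45, "roll": 0},
    {"hand": 0, "x": 0, "y": 0, "z": 40, "roll": 0},
    {"hand": 0, "x": 0, "y": 0, "z": 20, "roll": 0},
    {"hand": 0, "x": 0, "y": 0, "z": 0, "roll": 6.3},
    {"hand": 0, "x": 0, "y": 0, "z": 0, "roll": 6.2},
    {"hand": 0, "x": 0, "y": 0, "z": 0, "roll": 6.2},
    {"hand": 0, "x": 0, "y": 0, "z": 0, "roll": 0},
  ],
)

```text
time: 5.75
position: [0.5341, -0.2234, 0.368]
tool_rot: [0.174, 3.137, -0.0]
ft_force: [0.4, -0.5, -1.8]
grip_width: 0.137
grip_force: 25.0
```

>>> send_rows(
  rows=[
    {"hand": 0, "x": 2, "y": 25, "z": 0, "roll": 0},
    {"hand": 0, "x": 3, "y": 45, "z": 0, "roll": 0},
    {"hand": 0, "x": 3, "y": 45, "z": 0, "roll": 0},
    {"hand": 0, "x": 2, "y": 45, "z": 0, "roll": 0},
    {"hand": 0, "x": 2, "y": 45, "z": 0, "roll": 0},
    {"hand": 0, "x": 2, "y": 40, "z": 0, "roll": 0},
    {"hand": 0, "x": 2, "y": 30, "z": 0, "roll": 0},
    {"hand": 0, "x": 1, "y": 18, "z": 0, "roll": 0},
    {"hand": 0, "x": 0, "y": 0, "z": 0, "roll": 0},
    {"hand": 0, "x": 0, "y": 0, "z": 0, "roll": 0},
  ],
)

```text
time: 6.75
position: [0.5514, 0.0691, 0.3675]
tool_rot: [0.177, 3.137, -0.002]
ft_force: [0.4, -0.9, -2.6]
grip_width: 0.137
grip_force: 25.0
```

```bash
cat > st.py <<'E'
from h import *
ex=np.array([.99403,-.10915]);ey=np.array([.10915,.99403])
def st():
    s=get_state();p=s["position"];r=s["tool_rot"];f=s["ft_force"];p=np.array(p);f=np.array(f)
    print("t%.2f"%s["time"],"cab x rel bar %.1f y rel mid %.1f seat z rel bar %.1f"%((p[:2]@ex-.5637)*1e3,(p[:2]@ey-.1405)*1e3,(p[2]-.0873-.110)*1e3),"yaw",round(-2*np.degrees(np.arctan2(r[0],r[1])),2),"tilt z",r[2],"f cab",(f[:2]@ex).round(2),(f[:2]@ey).round(2),f[2].round(2),p.round(4))
E
python3 - <<'E'
from st import *
st()
a=get_image("side");b=get_image("scene")
cv2.imwrite("pics/c4.png",np.hstack([cv2.resize(a[40:260,200:400],None,fx=2,fy=2),cv2.resize(b[30:250,260:460],None,fx=2,fy=2)]))
E
```

```text
t6.75 cab x rel bar -23.1 y rel mid -11.7 seat z rel bar 170.2 yaw -6.46 tilt z -0.0017355798349042114 f cab 0.53 -0.87 -2.63 [0.5514 0.0691 0.3675]
```

View pics/c4.png

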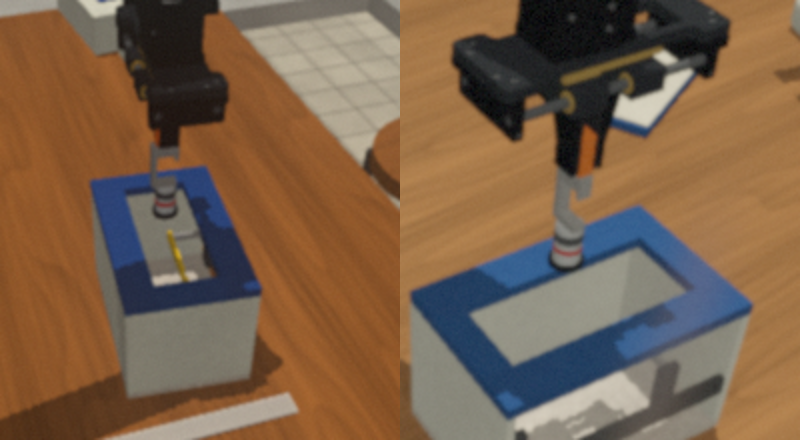

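The carrier hangs upright in the grip with the C opening to +x, above the slot. Lowering it now.

>>> send_rows(
  rows=[
    {"hand": 0, "x": 0, "y": 0, "z": -10, "roll": 0},
    {"hand": 0, "x": 0, "y": 0, "z": -20, "roll": 0},
    {"hand": 0, "x": 0, "y": 0, "z": -25, "roll": 0},
    {"hand": 0, "x": 0, "y": 0, "z": -25, "roll": 0},
    {"hand": 0, "x": 0, "y": 0, "z": -25, "roll": 0},
    {"hand": 0, "x": 0, "y": 0, "z": -22, "roll": 0},
    {"hand": 0, "x": 0, "y": 0, "z": -17, "roll": 0},
    {"hand": 0, "x": 0, "y": 0, "z": -10, "roll": 0},
    {"hand": 0, "x": 0, "y": 0, "z": -5, "roll": 0},
    {"hand": 0, "x": 0, "y": 0, "z": 0, "roll": 0},
  ],
)

```text
time: 7.85
position: [0.5513, 0.0694, 0.2079]
tool_rot: [-0.175, -3.136, 0.0]
ft_force: [-0.3, 0.0, -1.7]
grip_width: 0.137
grip_force: 25.0
```

```bash
python3 -c "
from st import *
st()"
```

```text
t7.85 cab x rel bar -23.2 y rel mid -11.3 seat z rel bar 10.6 yaw 353.6 tilt z 0.00037677222552290384 f cab -0.25 -0.02 -1.71 [0.5513 0.0694 0.2079]
```

>>> send_rows(
  rows=[
    {"hand": 0, "x": 3, "y": -0.3, "z": 0, "roll": 0},
    {"hand": 0, "x": 5, "y": -0.6, "z": 0, "roll": 0},
    {"hand": 0, "x": 5, "y": -0.6, "z": 0, "roll": 0},
    {"hand": 0, "x": 5, "y": -0.6, "z": 0, "roll": 0},
    {"hand": 0, "x": 5, "y": -0.5, "z": 0, "roll": 0},
    {"hand": 0, "x": 0, "y": 0, "z": 0, "roll": 0},
    {"hand": 0, "x": 0, "y": 0, "z": 0, "roll": 0},
  ],
)

```text
time: 8.55
position: [0.5745, 0.0672, 0.2081]
tool_rot: [-0.174, -3.136, 0.0]
ft_force: [0.3, 0.1, -2.1]
grip_width: 0.136
grip_force: 25.0
```

```bash
python3 -c "
from st import *
st()"
```

```text
t8.55 cab x rel bar 0.0 y rel mid -11.0 seat z rel bar 10.8 yaw 353.64 tilt z 0.00013522643162426355 f cab 0.26 0.08 -2.1 [0.5745 0.0672 0.2081]
```

>>> send_rows(
  rows=[
    {"hand": 0, "x": 0, "y": 0, "z": -3, "roll": 0},
    {"hand": 0, "x": 0, "y": 0, "z": -3, "roll": 0},
    {"hand": 0, "x": 0, "y": 0, "z": -3, "roll": 0},
    {"hand": 0, "x": 0, "y": 0, "z": 0, "roll": 0},
    {"hand": 0, "x": 0, "y": 0, "z": 0, "roll": 0},
  ],
)

```text
time: 9.05
position: [0.5743, 0.0673, 0.1991]
tool_rot: [-0.174, -3.136, -0.0]
ft_force: [0.1, -0.0, -1.9]
grip_width: 0.139
grip_force: 25.0
```

>>> send_rows(
  rows=[
    {"hand": 0, "x": 0, "y": 0, "z": -1, "roll": 0},
    {"hand": 0, "x": 0, "y": 0, "z": -1, "roll": 0},
    {"hand": 0, "x": 0, "y": 0, "z": -1, "roll": 0},
    {"hand": 0, "x": 0, "y": 0, "z": 0, "roll": 0},
    {"hand": 0, "x": 0, "y": 0, "z": 0, "roll": 0},
  ],
)

```text
time: 9.55
position: [0.5746, 0.0673, 0.1965]
tool_rot: [0.174, 3.136, 0.0]
ft_force: [0.2, 0.1, -0.8]
grip_width: 0.136
grip_force: 25.0
```

>>> send_rows(
  rows=[
    {"hand": 0, "x": 0, "y": 0, "z": -0.5, "roll": 0},
    {"hand": 0, "x": 0, "y": 0, "z": -0.5, "roll": 0},
    {"hand": 0, "x": 0, "y": 0, "z": -0.5, "roll": 0},
    {"hand": 0, "x": 0, "y": 0, "z": 0, "roll": 0},
    {"hand": 0, "x": 0, "y": 0, "z": 0, "roll": 0},
  ],
)

```text
time: 10.05
position: [0.5746, 0.0673, 0.195]
tool_rot: [0.174, 3.136, 0.0]
ft_force: [-0.0, -0.3, 0.9]
grip_width: 0.134
grip_force: 25.0
```

Contact came at about z = 0, and the load is now about 2.9 N. I'll slide toward -y.

>>> send_rows(
  rows=[
    {"hand": 0, "x": -0.1, "y": -1, "z": 0, "roll": 0},
    {"hand": 0, "x": -0.1, "y": -1, "z": 0, "roll": 0},
    {"hand": 0, "x": -0.1, "y": -1, "z": 0, "roll": 0},
    {"hand": 0, "x": -0.1, "y": -1, "z": 0, "roll": 0},
    {"hand": 0, "x": -0.1, "y": -1, "z": 0, "roll": 0},
    {"hand": 0, "x": -0.1, "y": -1, "z": 0, "roll": 0},
    {"hand": 0, "x": -0.1, "y": -1, "z": 0, "roll": 0},
    {"hand": 0, "x": -0.1, "y": -1, "z": 0, "roll": 0},
    {"hand": 0, "x": -0.1, "y": -1, "z": 0, "roll": 0},
    {"hand": 0, "x": 0, "y": 0, "z": 0, "roll": 0},
  ],
)

```text
time: 11.05
position: [0.5736, 0.0579, 0.1948]
tool_rot: [-0.175, -3.137, 0.0]
ft_force: [0.7, 1.8, 0.8]
grip_width: 0.134
grip_force: 25.0
```

>>> send_rows(
  rows=[
    {"hand": 0, "x": -0.1, "y": -1, "z": 0, "roll": 0},
    {"hand": 0, "x": -0.1, "y": -1, "z": 0, "roll": 0},
    {"hand": 0, "x": 0, "y": 0, "z": 0, "roll": 0},
  ],
)

```text
time: 11.35
position: [0.5734, 0.056, 0.1948]
tool_rot: [-0.174, -3.137, 0.0]
ft_force: [0.0, 1.1, 0.9]
grip_width: 0.136
grip_force: 25.0
```

>>> send_rows(
  rows=[
    {"hand": 0, "x": -0.1, "y": -1, "z": 0, "roll": 0},
    {"hand": 0, "x": 0, "y": 0, "z": 0, "roll": 0},
  ],
)

```text
time: 11.55
position: [0.5732, 0.055, 0.1947]
tool_rot: [-0.174, -3.137, 0.0]
ft_force: [1.0, 1.8, 0.6]
grip_width: 0.136
grip_force: 25.0
```

>>> send_rows(
  rows=[
    {"hand": 0, "x": -0.1, "y": -1, "z": 0, "roll": 0},
    {"hand": 0, "x": 0, "y": 0, "z": 0, "roll": 0},
  ],
)

```text
time: 11.75
position: [0.5728, 0.0533, 0.1942]
tool_rot: [-0.175, -3.136, 0.002]
ft_force: [0.2, -0.5, -2.1]
grip_width: 0.133
grip_force: 25.0
```

The force dropped back to the free-hanging value, so the arm is over the notch, at the predicted place. I'll lower it until it lands on the notch bottom.

>>> send_rows(
  rows=[
    {"hand": 0, "x": 0, "y": 0, "z": -1, "roll": 0},
    {"hand": 0, "x": 0, "y": 0, "z": -1, "roll": 0},
    {"hand": 0, "x": 0, "y": 0, "z": 0, "roll": 0},
  ],
)

```text
time: 12.05
position: [0.5729, 0.054, 0.1923]
tool_rot: [-0.174, -3.136, 0.001]
ft_force: [-0.2, 0.5, -2.0]
grip_width: 0.135
grip_force: 25.0
```

>>> send_rows(
  rows=[
    {"hand": 0, "x": 0, "y": 0, "z": -1, "roll": 0},
    {"hand": 0, "x": 0, "y": 0, "z": -1, "roll": 0},
    {"hand": 0, "x": 0, "y": 0, "z": 0, "roll": 0},
  ],
)

```text
time: 12.35
position: [0.5731, 0.0542, 0.1906]
tool_rot: [-0.174, -3.137, 0.0]
ft_force: [-0.1, -0.1, -2.3]
grip_width: 0.137
grip_force: 25.0
```

>>> send_rows(
  rows=[
    {"hand": 0, "x": 0, "y": 0, "z": -1, "roll": 0},
    {"hand": 0, "x": 0, "y": 0, "z": 0, "roll": 0},
    {"hand": 0, "x": 0, "y": 0, "z": 0, "roll": 0},
  ],
)

```text
time: 12.65
position: [0.5732, 0.0541, 0.1899]
tool_rot: [0.174, 3.137, -0.0]
ft_force: [-1.1, -1.3, -2.0]
grip_width: 0.136
grip_force: 25.0
```

```bash
python3 -c "
from st import *
st()"
```

```text
t12.65 cab x rel bar 0.2 y rel mid -24.1 seat z rel bar -7.4 yaw -6.36 tilt z -6.394965491668301e-05 f cab -0.97 -1.43 -2.02 [0.5732 0.0541 0.1899]
```

>>> send_rows(
  rows=[
    {"hand": 0, "x": 0, "y": 0, "z": -0.7, "roll": 0},
    {"hand": 0, "x": 0, "y": 0, "z": 0, "roll": 0},
    {"hand": 0, "x": 0, "y": 0, "z": 0, "roll": 0},
  ],
)

```text
time: 12.95
position: [0.5732, 0.0541, 0.1892]
tool_rot: [0.174, 3.137, -0.0]
ft_force: [0.3, -1.0, -0.7]
grip_width: 0.138
grip_force: 25.0
```

>>> send_rows(
  rows=[
    {"hand": 0, "x": 0, "y": 0, "z": -0.7, "roll": 0},
    {"hand": 0, "x": 0, "y": 0, "z": 0, "roll": 0},
    {"hand": 0, "x": 0, "y": 0, "z": 0, "roll": 0},
  ],
)

```text
time: 13.25
position: [0.5732, 0.0542, 0.1885]
tool_rot: [0.174, 3.137, 0.0]
ft_force: [-0.4, -1.2, -0.2]
grip_width: 0.139
grip_force: 25.0
```

```bash
python3 -c "
from st import *
st();st()"
```

```text
t13.25 cab x rel bar 0.2 y rel mid -24.1 seat z rel bar -8.8 yaw -6.36 tilt z 2.5511574581804218e-05 f cab -0.23 -1.22 -0.17 [0.5732 0.0542 0.1885]
t13.25 cab x rel bar 0.2 y rel mid -24.1 seat z rel bar -8.8 yaw -6.36 tilt z 2.5511574581804218e-05 f cab -0.23 -1.22 -0.17 [0.5732 0.0542 0.1885]
```

The full weight is on the bar at -8.8 mm. I'll ease off the small side load and open gently.

>>> send_rows(
  rows=[
    {"hand": 0, "x": 0, "y": -0.5, "z": 0, "roll": 0},
    {"hand": 0, "x": 0, "y": 0, "z": 0, "roll": 0},
    {"hand": 14, "x": 0, "y": 0, "z": 0, "roll": 0},
    {"hand": 16, "x": 0, "y": 0, "z": 0, "roll": 0},
    {"hand": 20, "x": 0, "y": 0, "z": 0, "roll": 0},
    {"hand": 25, "x": 0, "y": 0, "z": 0, "roll": 0},
    {"hand": 30, "x": 0, "y": 0, "z": 0, "roll": 0},
    {"hand": 34, "x": 0, "y": 0, "z": 0, "roll": 0},
    {"hand": 34, "x": 0, "y": 0, "z": 0, "roll": 0},
    {"hand": 34, "x": 0, "y": 0, "z": 0, "roll": 0},
  ],
  force=5,
)

```text
time: 14.25
position: [0.5732, 0.0538, 0.1884]
tool_rot: [0.174, 3.137, 0.0]
ft_force: [0.2, 0.1, -0.0]
grip_width: 0.388
grip_force: 0.0
```

```bash
python3 -c "
from st import *
st();print(get_state()['grip_width']*87)"
```

```text
t14.25 cab x rel bar 0.2 y rel mid -24.5 seat z rel bar -8.9 yaw -6.36 tilt z 0.00012944043428915494 f cab 0.22 0.16 -0.03 [0.5732 0.0538 0.1884]
33.74659059000581
```

Released. Withdrawing straight up.

>>> send_rows(
  rows=[
    {"hand": 34, "x": 0, "y": 0, "z": 5, "roll": 0},
    {"hand": 34, "x": 0, "y": 0, "z": 15, "roll": 0},
    {"hand": 34, "x": 0, "y": 0, "z": 25, "roll": 0},
    {"hand": 34, "x": 0, "y": 0, "z": 25, "roll": 0},
    {"hand": 34, "x": 0, "y": 0, "z": 30, "roll": 0},
    {"hand": 34, "x": 0, "y": 0, "z": 30, "roll": 0},
    {"hand": 34, "x": 0, "y": 0, "z": 20, "roll": 0},
    {"hand": 34, "x": 0, "y": 0, "z": 0, "roll": 0},
    {"hand": 34, "x": 0, "y": 0, "z": 0, "roll": 0},
    {"hand": 34, "x": 0, "y": 0, "z": 0, "roll": 0},
  ],
)

```text
time: 15.25
position: [0.5727, 0.0537, 0.3374]
tool_rot: [-0.174, -3.135, 0.0]
ft_force: [-0.3, 0.5, -0.2]
grip_width: 0.389
grip_force: 0.0
```

Run:
```python
from st import *
st()
w=get_image("wrist");b=get_image("scene")
cv2.imwrite("pics/c5.png",np.hstack([cv2.resize(w[100:300,160:360],None,fx=2,fy=2),cv2.resize(b[130:330,240:440],None,fx=2,fy=2)]))
g=tri([])if 0 else None
```

```text
t15.25 cab x rel bar -0.3 y rel mid -24.6 seat z rel bar 140.1 yaw 353.65 tilt z 0.0004954952652986971 f cab -0.31 0.48 -0.19 [0.5727 0.0537 0.3374]
```

View pics/c5.png

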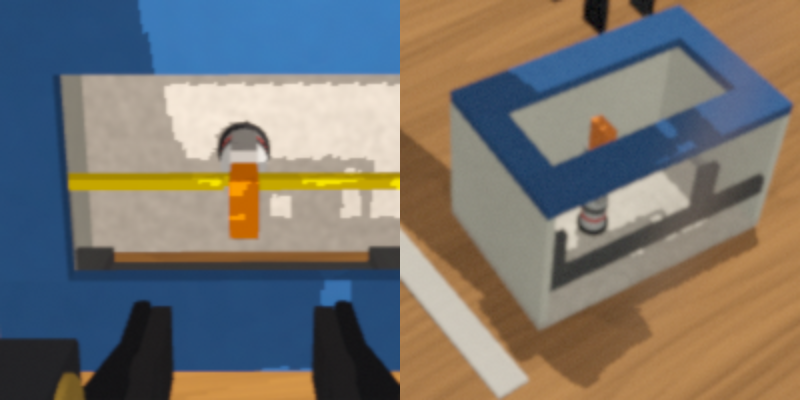

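The carrier hangs upright on the bar in the notch (grip at (243,200) in the left crop), and the gripper is clear above it.

```bash
python3 -c "
from bench import *
print(close_job())"
```

```text
the job is handed in; nothing more can be done
None
```

The carrier is released and hangs upright with its arm in the bar's notch (about 24 mm in -y from bar_mid, seat about 9 mm below it), the gripper is withdrawn clear, and the job was handed in at about 15 s; the bench returned no verdict.

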